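# Pop out a colour pan and stop it with the other finger

### The job

A painter is waiting for the yellow colour pan. With one fingertip press the red button of the dispenser that holds it, fully down, and with the other finger stop the popped-up pan on its chute before it slides off the open end; do not pick it up, and leave the blue pan, its button and everything else on the table alone. Finish while holding it like that: button still down and the pan at rest against the finger, clear of its pocket.

Things in the scene. Friction and masses are not known exactly. Their poses are not given: they have to be found in the camera images.
- pan_yellow: White square ceramic pan 44 x 44 x 22 mm with a yellow colour cake, about 140 g, loose; starts sunk 6.5 mm in the pocket at the top of its chute. Origin at the centre of its underside; z out of its top (tilted with the chute), x uphill.
- chute_yellow: Fixed smooth steel chute of the dispenser with the yellow pan, sloping 0.30 rad. Origin on the floor's centre line, 45 mm up; x uphill, y across towards the button, z square to the floor. Floor from x=-105 mm (open low end, roughly towards the robot) to +21, then pocket to +69, back wall 12 mm high. 50 mm wide inside; side walls 5 mm thick, 12 mm high. A freed pan slides off the end within a second unless blocked.
- plunger_yellow (a joint): Travel of that dispenser's red button, m: 0 up, 0.008 fully down (hard stop). Springs back; fully down takes 5 to 7 N. A lifter under the pan rises as far as the button sinks: past about 6.5 mm the pan is level with the chute floor and slides off.
- button_yellow (a point): Centre of the top face of that button: red, round, 32 mm wide, pressed straight down; top 45 mm above the table when up, 37 mm when down. Beside the chute on its +y side, 62 mm from the chute's centre line.
- stop_yellow (a point): Point on that chute's floor, on its centre line, 55 mm downhill of the chute's origin, 29 mm above the table, straight across from the button. A fingertip standing here, its end up to 15 mm above the floor, blocks the pan clear of its pocket; a fingertip level with one on the fully pressed button hangs 8 mm above this point.
- pan_blue: White square ceramic pan 44 x 44 x 22 mm with a blue colour cake, about 140 g, loose; starts sunk 6.5 mm in the pocket at the top of its chute. Origin at the centre of its underside; z out of its top (tilted with the chute), x uphill.
- chute_blue: Fixed smooth steel chute of the like dispenser with the blue pan, sloping 0.30 rad. Origin on the floor's centre line, 45 mm up; x uphill, y across towards the button, z square to the floor. Floor from x=-105 mm (open low end, roughly towards the robot) to +21, then pocket to +69, back wall 12 mm high. 50 mm wide inside; side walls 5 mm thick, 12 mm high. A freed pan slides off the end within a second unless blocked.
- plunger_blue (a joint): Travel of that dispenser's red button, m: 0 up, 0.008 fully down (hard stop). Springs back; fully down takes 5 to 7 N. A lifter under the pan rises as far as the button sinks: past about 6.5 mm the pan is level with the chute floor and slides off.
- button_blue (a point): Centre of the top face of that button: red, round, 32 mm wide, pressed straight down; top 45 mm above the table when up, 37 mm when down. Beside the chute on its +y side, 62 mm from the chute's centre line.
- stop_blue (a point): Point on that chute's floor, on its centre line, 55 mm downhill of the chute's origin, 29 mm above the table, straight across from the button. A fingertip standing here, its end up to 15 mm above the floor, blocks the pan clear of its pocket; a fingertip level with one on the fully pressed button hangs 8 mm above this point.
- jar: Bystander: small closed glaze jar with green lid, 38 mm wide, 55 mm high, standing between the two dispensers. Origin at the centre of its underside.
- mug: Bystander: unglazed cream mug, 80 mm wide, 90 mm high, to the left. Origin at the centre of its underside.
- bowl: Bystander: yellow-green bowl, 110 mm wide, 60 mm high, beyond the dispensers. Origin at the centre of its underside.
- pin: Bystander: wooden rolling pin, 220 mm long, 40 mm thick, lying along its x in a low cradle, to the right. Origin at the centre of its underside.
- brush: Bystander: paint brush lying on the table near the robot. Origin at the centre of its underside.
- tile: Bystander: cream unglazed tile 60 x 60 x 8 mm lying near the robot. Origin at the centre of its underside.
- owl: Bystander: cream unglazed owl figurine, 56 mm wide, 76 mm high, to the left. Origin at the centre of its underside.
Not all that is in view belongs to the job. Leave any brown or turquoise look-alike of the part that bears chute_blue alone. Leave any purple look-alike of the part that bears chute_yellow alone.

How it is judged:
By the outcome, as a careful person would: the job done as asked, in the order asked, and still so for the second after the job is handed in, while the arm keeps its last pose, push and grip.
It also fails if it takes over 32 s, if anything falls off the work surface, if the arm or the gripper's body presses on something with over 40 N, if the wrist force passes 120 N, or if a joint passes its speed limit or range.

### The arm

A 6-joint arm with a two-finger parallel gripper is mounted at the origin on the work surface. World frame = base frame: x ahead of the robot, y to its left, z up, the work surface at z = 0. Lengths are in m, angles in rad, forces in N, time in s.
With the tool pointing down it reaches from about 0.425 to 0.95 m from the base axis. Payload 3.5 kg.
Tool frame: the origin (TCP) lies midway between the tips of the shut fingers; the grasp point (between the pads) lies 19 mm behind it; z points along the fingers, y is the line along which they close (so a half turn about z gives the same grasp; the last joint's range is limited). The gripper opens to 85 mm and grips with 20 to 120 N. Pads are 22 mm wide; open, the fingers measure 114 mm over their backs; the gripper's body (76 mm by 85 mm) begins 54 mm behind the grasp point. The pads swing forward as they close: fully open they stand 13 mm farther back than shut.
Start: joints at [0.96, 0.286, 1.577, -0, 1.279, -0.15], TCP at [0.3, 0.605, 0.231] pointing down, gripper open.
Joint ranges: [-2.77, 2.77], [-0.9, 2.22], [0.21, 2.48], [-1.53, 4.67], [0.24, 2.81], [-2.84, 2.84]. Speed limits (rad/s): [2.79, 2.79, 3.14, 3.14, 3.14, 3.14].

### API

Orientations are given as a unit quaternion [x, y, z, w].
In Python, from plant import get_state, read_camera, ctrl gives the robot as it stands.
- The arm moves only by the shell command python3 -m crank 'ROWS' [FORCE]. ROWS is JSON, a list of rows, each a list of 3 entries, a list of its own where there are three numbers: the shift along the tool's x, y, z in mm, then the turn about the tool's z in degrees, then the closure in counts, from 0 (fully open) to 255 (shut). In form: [[[tx, ty, tz], yaw, claw], ...]. A call has 1 to 10 rows; each row is the pose to reach, as a shift and turn from the pose commanded when the call began, along the tool's axes at that moment; what a row does not reach only later rows make up. A row lasts 1/10 s, in which the tool goes at most 50 mm and 8.59 degrees, less where a joint would pass 70% of its speed; a pose out of reach is approached as far as the arm can. A call with a gripper value outside its range is refused whole. The fingers move at their own pace and stop on an object; FORCE is the grip in N (left out, the last holds). Time passes only in rows, so rows that repeat a pose let the fingers close. It gives the time, the measured TCP pose, the force, the opening and the grip force at its end, in the units of the state.
- get_state(): the state, without advancing time (a new reading comes with each control period).
- read_camera(name): name is "scene" or "top" or "wrist"; returns a dict with "frame" (400x640x3 uint8, blue, green, red), "range_z" (400x640 float32, m along the optical axis (not along the pixel's ray), 0 where there is no reading), "vfov" (degrees; the focal length in pixels is half the picture's height over the tangent of half this angle, whatever the lens; pixels are square), "cx", "cy" (the principal point, pixels), "origin" and "orientation" of the camera in the world. Camera axes: x right, y down, z forward; pixel columns grow to the right and rows downward; lengths in m; the calibration is good to about 2 mm. A picture is of the moment at which its call begins.
- ctrl.sign_off(): hands the job in; it is judged then, once.
The state is a dict: "time": time; "qpos": joint angles; "dq": joint speeds; "joint_efforts": joint torques, N m; "eef_pos": TCP position; "tcp_rot": TCP orientation; "contact_force": force on the tool from outside, world axes, zero at the start; "wrist_torque": the same for the moment, N m; "opening": opening from 0.0 (shut) to 1.0 (fully open); "finger_force": force on a finger pad.
Only numpy, scipy, OpenCV 4.12 (cv2) and the standard library are available. Lean on these libraries where they do the work, as an engineer would, in place of code of your own. Each camera call takes 0.05 s, during which the arm holds its last target. There are 200 camera calls.

## Working session

There is one attempt and no reset: what is moved stays moved. The work goes in short steps, Python scripts to look and compute and a shell command to move; the robot and the scene stay as the last step left them, time stands still between calls to the robot, and variables do not carry over. Pictures are saved under pics/ and viewed, at most 10 in all, crops included, and the job is handed in when it is done.

```bash
mkdir -p pics; ls; cat > h.py <<'E'
import numpy as np,cv2
from scipy.spatial.transform import Rotation as R
from plant import get_state, read_camera, ctrl
def cam(n):
    c=read_camera(n);c['f']=c['frame'].shape[0]/2/np.tan(np.radians(c['vfov'])/2)
    c['R']=R.from_quat(c['orientation']).as_matrix();c['o']=np.array(c['origin']);return c
def ray(c,u,v):
    return c['R']@np.array([(u-c['cx'])/c['f'],(v-c['cy'])/c['f'],1.])
def plane(c,u,v,z):
    d=ray(c,u,v);return c['o']+d*(z-c['o'][2])/d[2]
def depth(c,u,v): return c['o']+ray(c,u,v)*c['range_z'][int(v),int(u)]
E
python3 - <<'E'
from h import *
for n in('top','scene'):
    c=cam(n);cv2.imwrite(f'pics/{n}1.png',c['frame']);print(n,c['o'],c['R'].round(2).tolist(),c['f'],c['cx'],c['cy'])
print(get_state())
E
```

```text
pics
top [0.34618941 0.0793697  1.14342656] [[-0.03, -0.99, 0.12], [-1.0, 0.03, 0.01], [-0.02, -0.12, -0.99]] 389.8274015853895 319.1032646118199 199.91708187048292
scene [ 1.73839318 -0.24995221  0.93793394] [[0.26, 0.53, -0.8], [0.96, -0.15, 0.22], [-0.01, -0.83, -0.55]] 467.0072811074668 316.2697295171265 199.86627746122173
{'time': 0.1, 'qpos': array([ 9.60009068e-01,  2.87132223e-01,  1.57804164e+00,  3.40462314e-05,
        1.27863242e+00, -1.49989080e-01]), 'dq': array([ 0.00057242, -0.00148295, -0.00263997, -0.00038921, -0.00050918,
       -0.00041346]), 'joint_efforts': array([ 1.41892775e-03, -4.07300520e+01, -2.93699920e+01, -1.25967508e-04,
        3.44600732e-03,  7.57890859e-06]), 'eef_pos': array([0.29975619, 0.60411481, 0.23004277]), 'tcp_rot': array([ 2.28370736e-01,  9.73573614e-01, -1.02165167e-03, -4.26071396e-04]), 'contact_force': array([ 0.82411415, -0.4488765 ,  0.33879665]), 'wrist_torque': array([ 0.00189481,  0.01037728, -0.06373381]), 'finger_force': 0.0, 'opening': 1.0027105863485306}
```

View pics/top1.png

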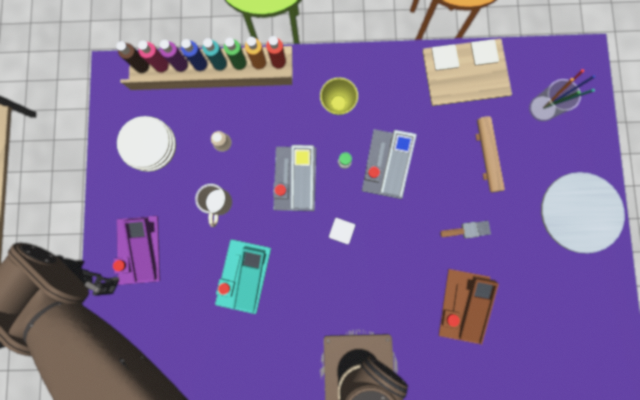

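View pics/scene1.png

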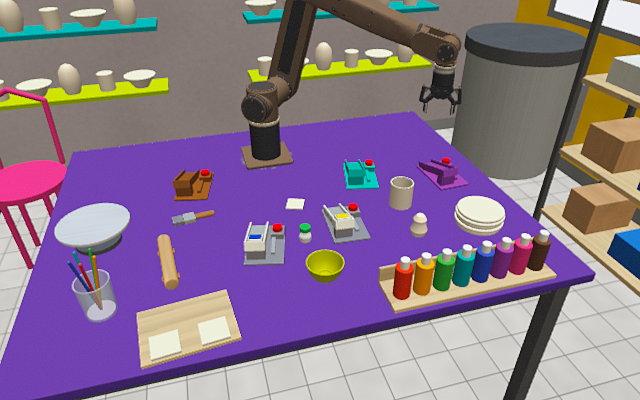

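Candidates (top view): yellow pan (302,157) with red button (280,190), which is the wanted one. The others are blue pan (403,143) with button (374,172), turquoise button (223,289), purple (119,266) and brown (453,320). Next I measure the chosen one and check it in a crop.

```bash
cat >> h.py <<'E'
def cents(c,kind,box=None):
    h=cv2.cvtColor(c['frame'],cv2.COLOR_BGR2HSV);H,S,V=cv2.split(h)
    m={'red':((H<8)|(H>172))&(S>150)&(V>100),'yel':(H>22)&(H<36)&(S>110)&(V>150)}[kind].astype(np.uint8)
    if box:
        k=np.zeros_like(m);x0,y0,x1,y1=box;k[y0:y1,x0:x1]=1;m*=k
    n,l,s,ce=cv2.connectedComponentsWithStats(m)
    i=[j for j in range(1,n) if s[j,4]>20]; i.sort(key=lambda j:-s[j,4])
    return [(ce[j],s[j]) for j in i]
def solve(b,p):
    # b: button top xy (z .045), p: pan cake xy. local horizontal coords of button(-55c, 62), pan top
    c,s=np.cos(.3),np.sin(.3)
    lb=np.array([-.055*c,.062]);lp=np.array([.045*c-s*.0145,0.])
    d=p[:2]-b[:2];l=lp-lb
    yaw=np.arctan2(d[1],d[0])-np.arctan2(l[1],l[0])
    M=np.array([[np.cos(yaw),-np.sin(yaw)],[np.sin(yaw),np.cos(yaw)]])
    st=b[:2]+M@np.array([0,-.062])
    return yaw,st,np.linalg.norm(d),np.linalg.norm(l)
E
python3 - <<'E'
from h import *
c=cam('top')
r=cents(c,'red',(265,140,320,215))[0];y=cents(c,'yel',(265,140,320,215))[0]
b=plane(c,*r[0],.045);p=plane(c,*y[0],.071)
print(r,y,b,p,depth(c,*r[0]),depth(c,*y[0]),solve(b,p))
cv2.imwrite('pics/crop.png',cv2.resize(c['frame'][120:230,240:440],None,fx=4,fy=4,interpolation=cv2.INTER_CUBIC))
E
```

```text
(array([280.06060606, 189.84848485]), array([276, 186,   9,   9,  66], dtype=int32)) (array([302., 157.]), array([297, 152,  11,  11, 121], dtype=int32)) [0.50864837 0.20643568 0.045     ] [0.59623021 0.1403372  0.071     ] [0.50865213 0.20643862 0.04497459] [0.59634474 0.14036512 0.07050879] (np.float64(-0.049696714610545256), array([0.50556844, 0.14451223]), np.float64(0.10972505704642954), np.float64(0.11031911929311351))
```

View pics/crop.png

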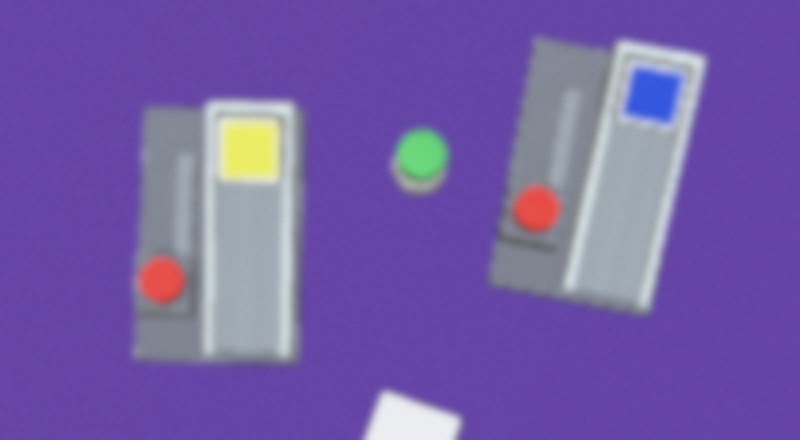

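The crop confirms it: yellow cake at (250,150) and its own button at (162,280), to the left of the chute; the blue unit is separate. The measured button-to-pan distance is 109.7 mm against a nominal 110.3 mm. Now I work out the approach to hover.

```bash
cat >> h.py <<'E'
def goto(mid,z,yaw):
    s=get_state();T=R.from_quat(s['tcp_rot']).as_matrix()
    d=T.T@(np.array([mid[0],mid[1],z])-s['eef_pos'])
    ya=np.arctan2(T[1,1],T[0,1]);want=yaw+np.pi/2
    print('shift mm',(d*1000).round(1),'turn deg',np.degrees(ya-want).round(2),'open',s['opening'],'F',s['contact_force'],'pos',s['eef_pos'],'tilt',T[:,2].round(3))
E
python3 -c "
from h import *
goto((.507,.1755),.13,-.05)"
```

```text
shift mm [-376.2 -291.7  100.7] turn deg -23.54 open 1.0002354719733453 F [-1.18303783 -0.13537425  0.06459833] pos [0.29982734 0.60421012 0.23026822] tilt [-0.001 -0.001 -1.   ]
```

```bash
python3 -m crank '[[[-38,-29,0],-2.4,110],[[-75,-58,0],-4.7,110],[[-113,-87,0],-7.1,110],[[-150,-117,0],-9.4,110],[[-188,-146,0],-11.8,110],[[-226,-175,0],-14.1,110],[[-263,-204,0],-16.5,110],[[-301,-233,20],-18.8,110],[[-339,-263,50],-21.2,110],[[-376,-292,80],-23.5,110]]' 20; python3 -m crank '[[[0,0,0],0,110],[[0,0,0],0,110],[[0,0,0],0,110]]'
python3 - <<'E'
from h import *
c=cam('wrist');cv2.imwrite('pics/w1.png',c['frame']);print(c['o'],c['R'].round(2).tolist())
goto((.507,.1755),.13,-.05)
for k in('red','yel'):
    for ce,s in cents(c,k)[:4]: print(k,ce,s,depth(c,*ce))
E
```

```text
time: 1.15
eef_pos: [0.5025, 0.1852, 0.1589]
tcp_rot: [0.025, 1.0, 0.0, 0.001]
contact_force: [0.6, -0.6, 0.1]
opening: 0.57
finger_force: 0.0
time: 1.45
eef_pos: [0.502, 0.1878, 0.1599]
tcp_rot: [0.025, 1.0, 0.0, 0.001]
contact_force: [0.7, -0.5, 0.2]
opening: 0.567
finger_force: 0.0
[0.42418681 0.19052851 0.30258991] [[0.05, 0.95, 0.3], [1.0, -0.05, -0.01], [0.0, 0.3, -0.95]]
shift mm [ -5.5 -12.4  30.3] turn deg 0.04 open 0.566744153976302 F [ 0.27939537 -0.44773312  0.1952403 ] pos [0.50201436 0.18812507 0.16025101] tilt [ 0.002  0.001 -1.   ]
red [ 59.1848659  260.75287356] [  38  242   46   36 1044] [ 0.55108504 -0.05827194  0.04466632]
red [342.34973822 203.65026178] [325 184  36  38 955] [0.50899456 0.20658052 0.04406382]
yel [278.73788151 312.3438061 ] [ 261  291   32   41 1114] [0.5967443  0.14613921 0.07338467]
```

View pics/w1.png

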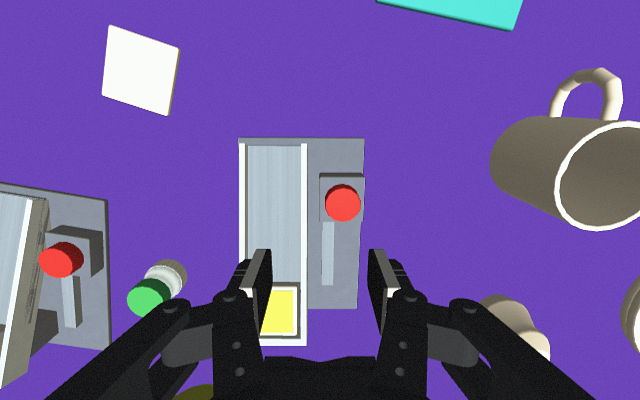

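The wrist view shows the yellow unit's button at (343,203), with the chute to its left between x≈241 and 305 and the fingers straddling the line. The button depth point (0.509, 0.2066) matches the top view. I centre over it and descend to just above.

```bash
python3 -m crank '[[[-4,-8,15],0,110],[[-5.5,-12.4,40],0,110],[[-5.5,-12.4,70],0,110],[[-5.5,-12.4,92],0,110],[[-5.5,-12.4,92],0,110],[[-5.5,-12.4,92],0,110]]'
python3 - <<'E'
from h import *
goto((.5075,.1755),.035,-.05)
c=cam('wrist');im=c['frame'];cv2.imwrite('pics/w2.png',im)
for k in('red','yel'):
    for ce,s in cents(c,k)[:2]: print(k,ce,s,depth(c,*ce))
# finger tip points: dark pixels, z within 0.05..0.09 near
g=np.indices((400,640));v,u=g[0].ravel(),g[1].ravel();z=c['range_z'].ravel()
P=c['o']+(np.c_[(u-c['cx'])/c['f'],(v-c['cy'])/c['f'],np.ones(u.size)]*z[:,None])@c['R'].T
dark=(im.max(2).ravel()<80)&(z>0)&(np.abs(P[:,0]-.5075)<.03)&(P[:,2]>.05)
for sgn in(-1,1):
    q=P[dark&(sgn*(P[:,1]-.1755)>0)&(np.abs(P[:,1]-.1755)<.05)]
    zm=np.percentile(q[:,2],1);t=q[q[:,2]<zm+.006];print(len(q),zm,t.min(0),t.max(0))
E
```

```text
time: 2.1
eef_pos: [0.5065, 0.1746, 0.067]
tcp_rot: [0.025, 1.0, -0.0, -0.0]
contact_force: [-0.4, -0.2, 0.4]
opening: 0.568
finger_force: 0.0
shift mm [-1.  1. 32.] turn deg 0.02 open 0.5684851372283675 F [-0.36517305 -0.22731644  0.40444786] pos [0.50647199 0.17460092 0.0669739 ] tilt [-0.001 -0.    -1.   ]
red [375.23232323 241.35353535] [ 350  221   53   47 1584] [0.506629   0.20599825 0.04512947]
12432 0.0768124764537657 [0.49350189 0.13603141 0.06941901] [0.51597272 0.14998997 0.08280412]
14628 0.07748727263174918 [0.49608762 0.19719793 0.06947645] [0.51891006 0.21166271 0.08347153]
```

View pics/w2.png

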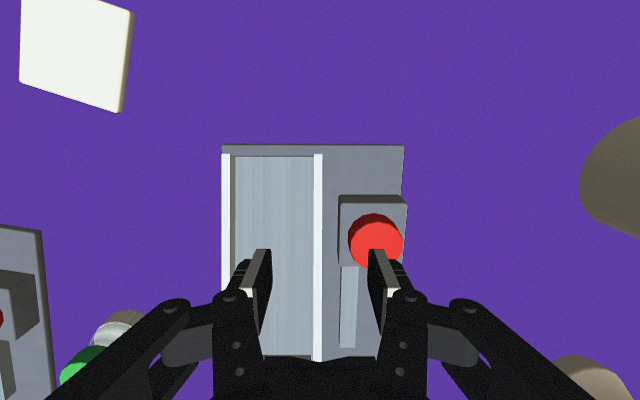

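The left finger stands over the chute at (258,260) and the right one over the button at (378,255). The measured tips are centred within 2 mm of the stop and the button. Next I descend to contact.

```bash
python3 -m crank '[[[-1,1.5,12],0,110],[[-1,1.5,22],0,110],[[-1,1.5,26],0,110],[[-1,1.5,29],0,110],[[-1,1.5,29],0,110]]'; python3 -m crank '[[[0,0,2],0,110],[[0,0,4],0,110],[[0,0,5],0,110],[[0,0,5],0,110],[[0,0,5],0,110]]'
python3 -c "
from h import *
goto((.5075,.1755),.033,-.05)"
```

```text
time: 2.65
eef_pos: [0.5076, 0.1758, 0.0382]
tcp_rot: [0.025, 1.0, 0.0, -0.0]
contact_force: [-2.3, 0.6, 4.8]
opening: 0.564
finger_force: 2.5
time: 3.15
eef_pos: [0.5076, 0.1758, 0.0342]
tcp_rot: [0.025, 1.0, -0.0, -0.0]
contact_force: [-4.5, -0.4, 7.6]
opening: 0.568
finger_force: 3.9
shift mm [ 0.1 -0.3  1.2] turn deg -0.01 open 0.5681822563064208 F [-4.4792541  -0.36597364  7.59680494] pos [0.50762004 0.17582023 0.03418023] tilt [-0.001 -0.    -1.   ]
```

```bash
python3 -m crank '[[[0,0,1],0,110],[[0,0,2],0,110],[[0,0,2],0,110],[[0,0,2],0,110]]'; python3 -m crank '[[[0,0,1],0,110],[[0,0,2],0,110],[[0,0,2],0,110],[[0,0,2],0,110]]'
python3 - <<'E'
from h import *
goto((.5075,.1755),.033,-.05)
for n in('top','scene'):
    c=cam(n)
    for k in('red','yel'):
        for ce,s in cents(c,k,(265,140,330,215) if n=='top' else (310,190,375,242))[:2]: print(n,k,ce,s,depth(c,*ce))
    if n=='scene': cv2.imwrite('pics/s2.png',cv2.resize(c['frame'][180:260,300:400],None,fx=7,fy=7,interpolation=cv2.INTER_CUBIC))
E
```

```text
time: 3.55
eef_pos: [0.5077, 0.1759, 0.0339]
tcp_rot: [0.025, 1.0, -0.0, -0.001]
contact_force: [-9.2, -2.6, 17.8]
opening: 0.567
finger_force: 9.5
time: 3.95
eef_pos: [0.5078, 0.176, 0.0337]
tcp_rot: [0.025, 1.0, -0.0, -0.002]
contact_force: [-13.4, -4.2, 28.8]
opening: 0.568
finger_force: 14.5
shift mm [ 0.3 -0.5  0.7] turn deg 0.04 open 0.5681743941721802 F [-13.35939751  -4.18383431  28.77880137] pos [0.50783769 0.17597172 0.03373843] tilt [-0.003 -0.    -1.   ]
scene red [352.81818182 208.03030303] [349 205   9   6  33] [0.51107452 0.20786657 0.03471585]
scene yel [337.13636364 208.06818182] [332 206  12   5  44] [0.53405289 0.14437445 0.06190305]
```

View pics/s2.png

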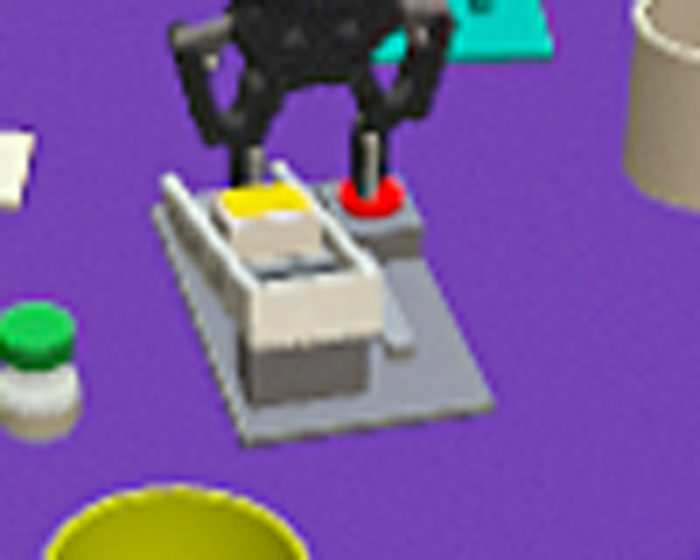

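The pan at (265,225) has slid down and rests against the left finger, clear of the now-empty pocket. The other finger holds the button at its hard stop, since force rose steeply with almost no travel. I ease the push to about 18 N and check that it is at rest.

```bash
python3 -m crank '[[[0,0,-1],0,110],[[0,0,-2],0,110],[[0,0,-2],0,110],[[0,0,-2],0,110],[[0,0,-2],0,110]]'
python3 - <<'E'
from h import *
c=cam('scene')
for k in('red','yel'):
    ce,s=cents(c,k,(310,190,375,242))[0];print(k,ce,depth(c,*ce))
goto((.5075,.1755),.033,-.05)
E
```

```text
time: 4.55
eef_pos: [0.5077, 0.1759, 0.0339]
tcp_rot: [0.025, 1.0, -0.0, -0.001]
contact_force: [-8.7, -2.8, 17.0]
opening: 0.568
finger_force: 9.0
red [352.75  208.125] [0.51521931 0.20609001 0.03742017]
yel [337.13953488 208.11627907] [0.53815123 0.143047   0.06468938]
shift mm [ 0.2 -0.4  1. ] turn deg 0.02 open 0.5653990203019492 F [-8.04774932 -1.84483494 17.94533546] pos [0.50774619 0.17588375 0.03395917] tilt [-0.002 -0.    -1.   ]
```

The pan hasn't moved, the button is at 37 mm (fully down), and the push is well above the 7 N needed.

```bash
python3 -c "
from plant import ctrl
print(ctrl.sign_off())"
```

```text
the job is handed in; nothing more can be done
None
```

The job is handed in: the yellow dispenser's button is held fully down with about 18 N, and the yellow pan rests against the other finger on its chute, clear of its pocket, with the blue pan, its button and everything else left alone.

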